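Fit the keyed drive shaft into the belt pulley and hold it home

TASK

Take the shaft that carries a key out of its stand and push it, narrow end first, down into the bore of the toothed belt pulley on the assembly jig, turning it until the key slips into the keyway, then on against the spring ejector until its collar sits flat on the pulley's hub. Finish while still gripping the shaft and pressing it fully home, so that the grub screw can be tightened; do not let go. Leave the plain shaft without a key standing in the stand.

Things in the scene. Friction and masses are not known exactly. Their poses are not given: they have to be found in the camera images.
- keyed_shaft: loose steel shaft with a key, upright in either hole of the stand, 0.3 kg, 97 mm long. Origin: centre of its lower end; z up the shaft, x out to the key. Nose 16 mm diameter to z=12, 45 degree cone to z=16, body 24 mm diameter to z=50, collar 36 mm diameter z=50 to 57, square drive end z=57 to 97 mm. Round-ended key 8 mm wide, 16 mm out from the axis, z=24 to 48
- square_end (a point): on the keyed shaft's axis, halfway up its square drive end (77 mm above its lower end): the place to grip. The square is 20 x 20 mm and 40 mm tall, its faces square to the shaft's x and y axes, so that the key points square to a face
- collar (a point): centre of the underside of the keyed shaft's collar (50 mm above its lower end); this underside comes to rest on the hub face
- plain_shaft: steel shaft of the same sizes but without a key, standing in the other hole of the stand, 84 mm from the keyed one; to be left there. Origin: centre of its lower end face, z up the shaft
- stand: fixed grey block 140 (its x) x 56 (its y) x 32 mm high with two round holes 28 mm wide, 20 mm deep, at x = -42 and +42 mm; origin: centre of its underside. The shafts stand loosely in the holes, lower ends 12 mm above the bench, square ends from 69 to 109 mm up, the keyed one turned any way that needs no more than 1.4 rad to line up with the keyway
- jig: fixed assembly jig: aluminium base plate 116 (x) x 124 (y) x 14 mm high, on it a toothed belt pulley, 85 mm over its flanges, that cannot turn, held by two toe clamps at its +y and -y sides (up to 62 mm high). Origin: centre of its underside on the bench; z up. The keyway opens towards the jig's +x
- hub_mouth (a point): bore centre at the hub's top face (boss 52 mm diameter, 68 mm above the bench); z up, x towards the keyway. Bore 26 mm diameter, 54 mm deep; keyway 10 mm wide, 17.5 mm out from the axis, full depth. The key drops in within about 5 degrees of true; before that it stands on the face, shaft end 24 mm deep. Fully home: shaft end 50 mm deep, collar on the face
- ejector (a joint): spring-loaded brass pin, 14 mm diameter, in the bore: 0 = up, its top 42 mm below the hub face; the shaft pushes it down over its last 8 mm, 0.008 m = shaft fully home. Pushes up with 6 N at 0 and 12 N at 0.008 m, so it lifts the shaft again if nobody holds it down
Not all that is in view belongs to the job. Leave any orange or pink look-alike of the keyed_shaft alone.

How it is judged (in metres and radians):
On the way, in this order (a step that is already met when the one before it is completed fails the run):
1. the keyed shaft is lifted out of the stand in the gripper (height (world z) of keyed_shaft above 0.04 m and contact force between the fingers and keyed_shaft above 1 N), for 0.2 s.
2. its narrow end is in the pulley's bore (z of keyed_shaft in the frame of hub_mouth below -0.008 m and horizontal distance between keyed_shaft and hub_mouth below 0.007 m), for 0.1 s.
At the end, for the whole second after the job is handed in: The keyed shaft is gripped (over 2 N), at rest, its collar within 2 mm of the hub face, its axis within 3 mm and 0.06 rad of the bore's, its key in the keyway (0.15 rad), the ejector down by over 6 mm; the plain shaft stands upright in its hole (z of collar in the frame of hub_mouth below 0.002 m and horizontal distance between collar and hub_mouth below 0.003 m and angle between the z axis of keyed_shaft and the z axis of hub_mouth, either way round below 0.06 rad and angle between the x axis of keyed_shaft and the x axis of hub_mouth, either way round below 0.15 rad and value of joint ejector above 0.006 m and contact force between the fingers and keyed_shaft above 2 N and linear speed of keyed_shaft below 0.02 m/s and z of plain_shaft in the frame of stand below 0.018 m and angle between plain_shaft's own z axis and vertical below 0.15 rad); the arm keeps its last pose, push and grip.
It fails at once if the plain shaft is pulled out of the stand or tipped (z of plain_shaft in the frame of stand above 0.03 m or angle between plain_shaft's own z axis and vertical above 0.35 rad).
It also fails if it takes over 45 s, if anything falls off the work surface, if the arm or the gripper's body presses on something with over 40 N, if the wrist force passes 120 N, or if a joint passes its speed limit or range.

ROBOT

A 7-joint arm with a two-finger parallel gripper is mounted at the origin on a cart in front of the work surface, level with it; the furniture and walls round the work are solid. World frame = base frame: x ahead of the robot, y to its left, z up, the work surface at z = 0. Lengths are in mm, angles in rad, forces in N, time in s.
With the tool pointing down it reaches from about 400 to 875 mm from the base axis. Payload 4.4 kg.
Tool frame: the origin (TCP) lies at the very end of the fingers, on their centre line; the grasp point (between the pads) lies 19 mm behind it; y points along the fingers, z is the direction in which the jaws open and shut, and the axes are right-handed (so a half turn about y gives the same grasp; the last joint's range is limited). The gripper opens to 85 mm and grips with 20 to 120 N. Pads are 22 mm wide; open, the fingers measure 114 mm over their backs; the gripper's body (76 mm by 85 mm) begins 54 mm behind the grasp point. The pads swing forward as they close: fully open they stand 13 mm farther back than shut.
Start: joints at [1.235, 0.628, 0.038, 1.517, -0.027, 0.996, -0.02], TCP at [173.278, -626.492, 231.313] pointing down, gripper open.
Joint ranges: [-3.06, 3.06], [-0.37, 2.12], [-1.25, 1.32], [0.18, 2.47], [-1.1, 4.24], [0.23, 1.98], [-2.94, 2.94]. Speed limits (rad/s): [2.57, 2.57, 3.14, 3.14, 3.14, 3.14, 3.14].

INTERFACE

Orientations are given as [roll, pitch, yaw] about the fixed x, y, z axes, in that order (R = Rz(yaw) Ry(pitch) Rx(roll)).
In Python, from cell import ctrl, imaging, finish_job gives the robot as it stands.
- The arm moves only by the shell command python3 -m inch 'ROWS'. ROWS is JSON, one flat list of numbers, 7 for each row, row after row: the opening, from 0 (shut) to 1 (fully open), then the shift along the tool's x, y, z in cm, then the turn, a rotation vector about the tool's x, y, z in degrees. A call has 1 to 12 rows; each row is the pose to reach, as a shift and turn from the pose commanded when the call began, along the tool's axes at that moment; what a row does not reach only later rows make up. A row lasts 1/10 s, in which the tool goes at most 50 mm and 8.59 degrees, less where a joint would pass 70% of its speed; a pose out of reach is approached as far as the arm can. A call with a gripper value outside its range is refused whole. The fingers move at their own pace and stop on an object; the grip force is fixed at half the most. Time passes only in rows, so rows that repeat a pose let the fingers close. It gives the time, the measured TCP pose, the force and the opening at its end, in the units of the state.
- ctrl.read_state(): the state, without advancing time (a new reading comes with each control period).
- imaging.get_image(name): name is "scene" or "top"; returns a dict with "img" (384x512x3 uint8, red, green, blue), "fx", "fy", "cx", "cy" (pixels), "R" (3x3) and "t" (3): a world point X has camera coordinates R X + t. Camera axes: x right, y down, z forward; pixel columns grow to the right and rows downward; lengths in mm; the calibration is good to about 2 mm. A picture is of the moment at which its call begins. There is no depth.
- finish_job(): hands the job in, once; it reports no verdict.
The state is a dict: "clock": time; "qpos": joint angles; "qd": joint speeds; "tau": joint torques, N m; "eef_pos": TCP position; "tool_rot": TCP orientation; "force": force on the tool from outside, world axes, zero at the start; "torque": the same for the moment, N m; "width": finger opening in mm.
Only numpy, scipy, OpenCV 4.12 (cv2) and the standard library are available. Lean on these libraries where they do the work, as an engineer would, in place of code of your own. Each camera call takes 0.05 s, during which the arm holds its last target.

## Working session

There is one attempt and no reset: what is moved stays moved. The work goes in short steps, Python scripts to look and compute and a shell command to move; the robot and the scene stay as the last step left them, time stands still between calls to the robot, and variables do not carry over. Pictures are saved under pics/ and viewed, and the job is handed in when it is done.

```bash
ls; mkdir -p pics
python3 - <<'E'
from cell import ctrl, imaging
import cv2
print(ctrl.read_state())
for n in ("scene","top"):
    d=imaging.get_image(n)
    cv2.imwrite(f"pics/{n}0.png",d["img"][:,:,::-1])
    print(n,d["fx"],d["fy"],d["cx"],d["cy"],d["R"],d["t"])
E
```

```text
pics
{'clock': 0.0, 'qpos': array([ 1.2352081 ,  0.62937279,  0.0384261 ,  1.5183873 , -0.02701398,
        0.9963034 , -0.01997442]), 'qd': array([-1.26902109e-03,  2.04193654e-03,  8.03765068e-05,  2.93558719e-04,
       -1.09026884e-03,  2.99654019e-04,  1.02249057e-03]), 'tau': array([ 1.07796234e-04, -5.63403118e+01,  1.22625131e+00, -1.93441164e+01,
        1.10288541e-02,  1.04896358e-02,  6.22029148e-06]), 'eef_pos': array([ 173.11199623, -625.85886583,  230.36535423]), 'tool_rot': array([-1.57274977e+00, -6.59377621e-06, -2.87177406e+00]), 'force': array([ 0.29168948, -0.36928008, -0.70766744]), 'torque': array([0.01832612, 0.01431874, 0.05932468]), 'width': 85.72831879349037}
scene 477.3501104021078 477.3501104021078 256.4755765668156 192.79513939517702 [[ 0.84184602 -0.53958875 -0.01180085]
 [-0.39851479 -0.60670509 -0.68781894]
 [ 0.36397973  0.58374045 -0.72578636]] [-416.19970792  288.49360642  741.27162404]
top 348.7475393807585 348.7475393807585 253.71360823654555 192.27572195631836 [[ 0.01866645 -0.99981769 -0.00401846]
 [-0.99786773 -0.01837833 -0.06262766]
 [ 0.06254239  0.00517893 -0.99802887]] [ 51.56016103 498.49707708 912.85450309]
```

View pics/scene0.png

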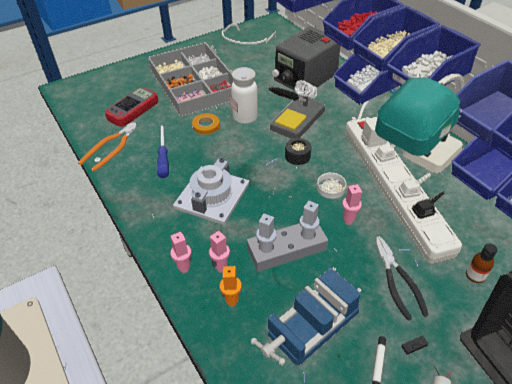

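View pics/top0.png

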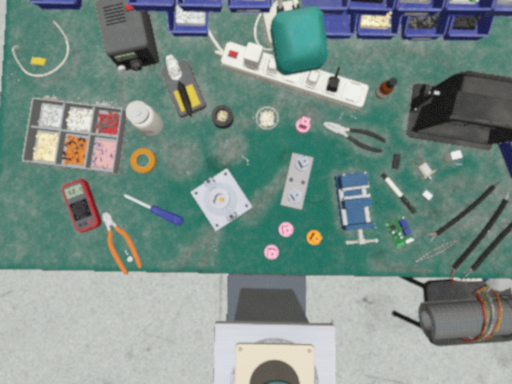

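```bash
cat > h.py <<'E'
import numpy as np, cv2
from cell import ctrl, imaging
def proj(d,X):
    X=np.atleast_2d(X); c=X@np.array(d["R"]).T+np.array(d["t"])
    return np.c_[d["fx"]*c[:,0]/c[:,2]+d["cx"], d["fy"]*c[:,1]/c[:,2]+d["cy"]]
def ray(d,u,v,z):
    R=np.array(d["R"]);t=np.array(d["t"]);C=-R.T@t
    r=R.T@np.array([(u-d["cx"])/d["fx"],(v-d["cy"])/d["fy"],1])
    return C+r*(z-C[2])/r[2]
def crop(d,x0,y0,x1,y1,k,name,pts=()):
    im=np.ascontiguousarray(d["img"][y0:y1,x0:x1,::-1])
    im=cv2.resize(im,None,fx=k,fy=k,interpolation=cv2.INTER_CUBIC)
    for (u,v) in pts: cv2.circle(im,(int((u+.5-x0)*k),int((v+.5-y0)*k)),1,(0,0,255),-1)
    step=10
    for u in range((x0//step+1)*step,x1,step):
        cv2.line(im,(int((u+.5-x0)*k),0),(int((u+.5-x0)*k),6),(0,255,255),1); 
        if u%20==0: cv2.putText(im,str(u),(int((u-x0)*k)-8,18),0,.4,(0,255,255),1)
    for v in range((y0//step+1)*step,y1,step):
        cv2.line(im,(0,int((v+.5-y0)*k)),(6,int((v+.5-y0)*k)),(0,255,255),1)
        if v%20==0: cv2.putText(im,str(v),(8,int((v-y0)*k)+5),0,.4,(0,255,255),1)
    cv2.imwrite("pics/"+name,im)
E
python3 - <<'E'
from h import *
d=imaging.get_image("scene"); crop(d,240,190,340,270,8,"s1.png"); crop(d,165,145,265,225,8,"s2.png")
d=imaging.get_image("top"); crop(d,260,140,330,220,7,"t1.png"); crop(d,180,160,260,235,8,"t2.png")
E
```

```text
(no output)
```

View pics/s1.png

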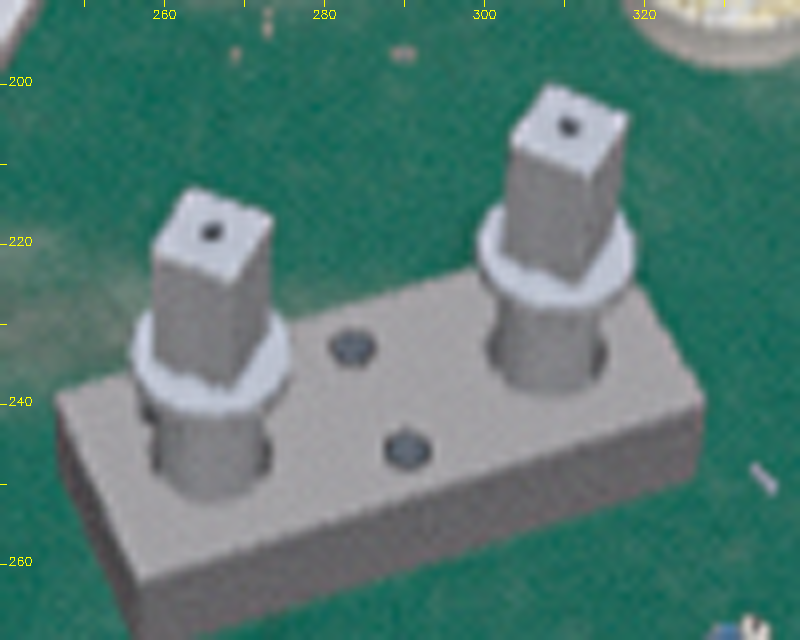

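View pics/s2.png

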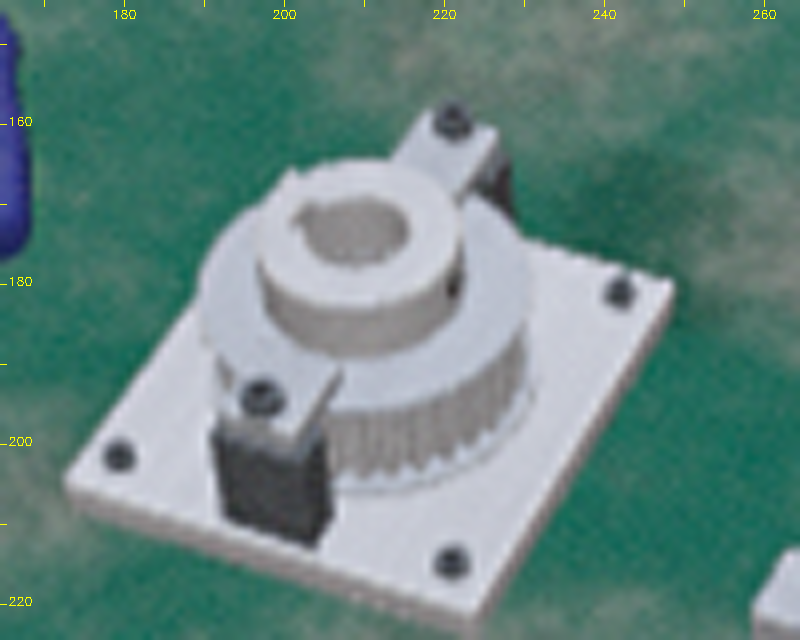

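View pics/t1.png

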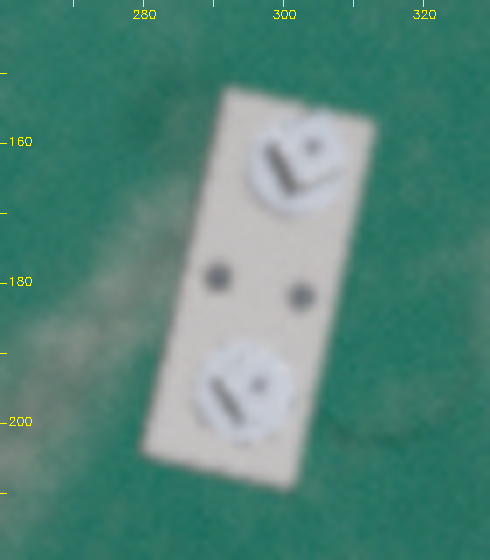

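View pics/t2.png

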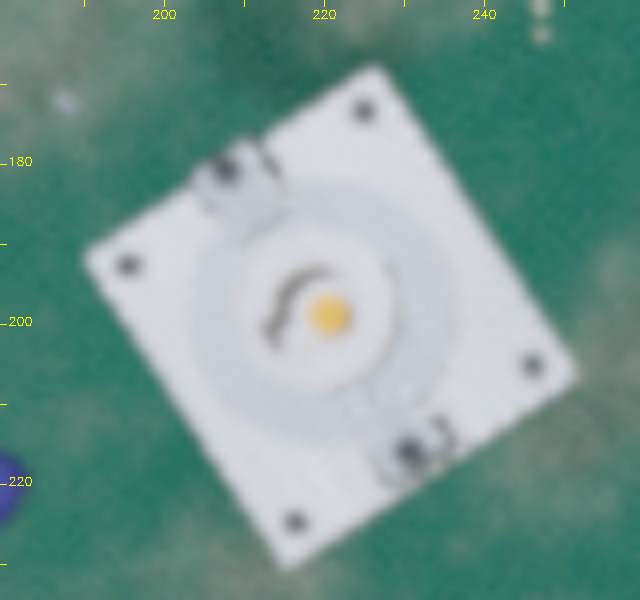

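Run:
```python
from h import *
d=imaging.get_image("scene"); t=imaging.get_image("top")
f=lambda p,x0,y0,k:(x0+p[0]/k-.5,y0+p[1]/k-.5)
def rp(d,ps,x0,y0,k,z,name):
    P=np.array([ray(d,*f(p,x0,y0,k),z)[:2] for p in ps]); print(name,P.round(1).tolist(),"mean",P.mean(0).round(1)); 
    E=np.diff(np.r_[P,P[:1]],axis=0); print("  len",np.hypot(*E.T).round(1),"ang",np.degrees(np.arctan2(E[:,1],E[:,0])).round(1))
rp(d,[(197,187),(273,215),(234,280),(153,246)],240,190,8,109,"Lsq")
rp(d,[(552,84),(629,118),(587,177),(511,137)],240,190,8,109,"Rsq")
rp(d,[(57,395),(140,582),(705,402)],240,190,8,32,"stand scene")
rp(t,[(225,86),(377,122),(293,490),(142,455)],260,140,7,32,"stand top")
rp(t,[(378,63),(580,373),(287,572),(83,250)],180,160,8,14,"jig top")
rp(d,[(361,157),(462,235),(355,308),(258,230)],165,145,8,68,"hub scene")
rp(d,[(310,195),(212,230)],240,190,8,109,"dummy") if 0 else None
rp(d,[(355,195),(408,232),(356,265),(305,232)],165,145,8,68,"bore scene")
rp(d,[(300,212)],165,145,8,68,"kw scene")
rp(t,[(315,392),(315,222),(230,305),(398,305)],180,160,8,68,"hub top")
rp(t,[(315,235-0)],180,160,8,68,"x")
rp(t,[(330,315)],180,160,8,26,"ejector top")
rp(t,[(270,335)],180,160,8,68,"kwtop")
rp(d,[(65,480),(470,620),(675,285)],165,145,8,14,"jig scene")
```

```text
Lsq [[493.0, -29.1], [502.3, -44.6], [485.2, -55.1], [476.0, -37.8]] mean [489.1 -41.7]
  len [18.1 20.  19.6 19.1] ang [ -59.3 -148.4  118.1   27.3]
Rsq [[575.2, -46.9], [583.2, -64.2], [565.0, -72.9], [558.2, -54.5]] mean [570.4 -59.6]
  len [19.1 20.1 19.5 18.6] ang [ -65.3 -154.5  110.4   24.4]
stand scene [[467.7, -8.5], [455.5, -63.1], [591.6, -92.0]] mean [504.9 -54.5]
  len [ 55.9 139.2 149.4] ang [-102.6  -12.   146. ]
stand top [[605.1, -37.2], [592.5, -94.4], [453.7, -64.3], [465.7, -7.9]] mean [529.3 -51. ]
  len [ 58.6 142.   57.6 142.4] ang [-102.4  167.7   78.   -11.9]
jig top [[563.1, 134.3], [460.6, 64.7], [392.9, 160.5], [498.5, 231.3]] mean [478.8 147.7]
  len [124.  117.3 127.2 116.5] ang [-145.8  125.2   33.8  -56.3]
hub scene [[492.0, 171.4], [499.3, 132.6], [464.7, 124.8], [457.6, 162.2]] mean [478.4 147.7]
  len [39.5 35.5 38.1 35.6] ang [ -79.3 -167.3  100.7   15. ]
bore scene [[484.0, 159.9], [488.6, 140.9], [472.1, 137.8], [467.1, 155.1]] mean [477.9 148.4]
  len [19.6 16.8 18.  17.6] ang [ -76.3 -169.2  106.1   16.1]
kw scene [[469.5, 162.1]] mean [469.5 162.1]
  len [0.] ang [0.]
hub top [[451.8, 147.1], [505.2, 148.4], [478.6, 174.4], [479.6, 121.7]] mean [478.8 147.9]
  len [53.4 37.2 52.8 37.6] ang [  1.4 135.6 -88.9 137.6]
x [[501.1, 148.3]] mean [501.1 148.3]
  len [0.] ang [0.]
ejector top [[477.8, 147.1]] mean [477.8 147.1]
  len [0.] ang [0.]
kwtop [[469.4, 161.6]] mean [469.4 161.6]
  len [0.] ang [0.]
jig scene [[395.4, 160.7], [458.4, 64.2], [561.9, 134.9]] mean [471.9 120. ]
  len [115.2 125.4 168.4] ang [-56.9  34.4 171.2]
```

Run:
```python
from h import *
acc=[imaging.get_image("scene")["img"].astype(float) for _ in range(6)]
d=imaging.get_image("scene"); d["img"]=np.clip((np.mean(acc,0)-60)*1.8,0,255).astype(np.uint8)
crop(d,248,222,284,258,16,"s3.png"); crop(d,290,208,326,244,16,"s4.png")
acc=[imaging.get_image("top")["img"].astype(float) for _ in range(6)]
d=imaging.get_image("top"); d["img"]=np.clip((np.mean(acc,0)-60)*1.5,0,255).astype(np.uint8)
crop(d,280,148,318,212,9,"t3.png")
```

```text
(no output)
```

View pics/s3.png

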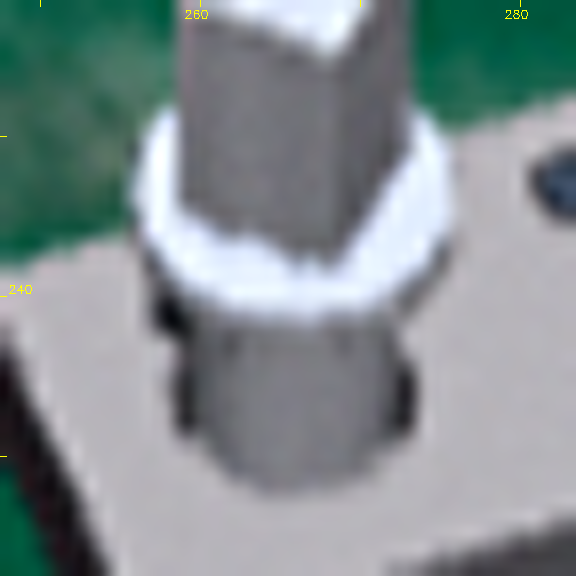

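View pics/s4.png

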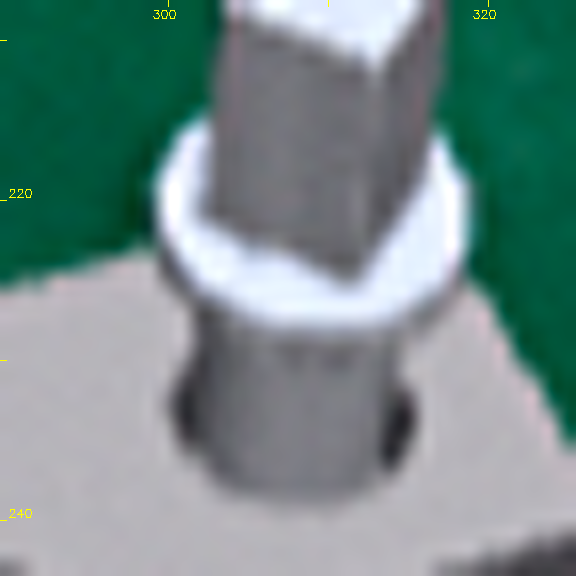

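View pics/t3.png

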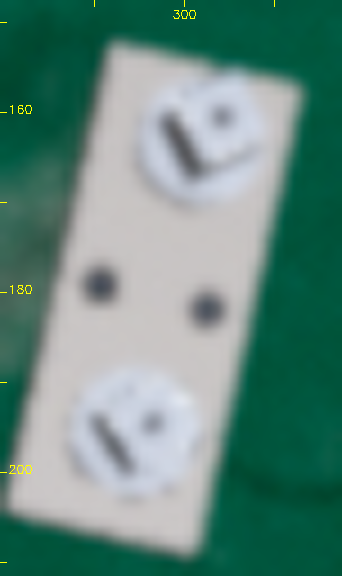

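Run:
```python
from h import *
d=imaging.get_image("scene")
def key(c,a):
    a=np.radians(a); e=np.array([np.cos(a),np.sin(a)]); n=np.array([-e[1],e[0]]); P=[]
    for z in np.linspace(36,60,25):
        for s in (-4,4):
            for r in (12,16):
                p=np.array(c)+e*r+n*s; P.append([*p,z])
    return proj(d,np.array(P))
def circ(c,r,z): 
    th=np.linspace(0,6.28,120); return proj(d,np.c_[c[0]+r*np.cos(th),c[1]+r*np.sin(th),0*th+z])
L=(489.5,-42.3); R=(571,-60)
for nm,c,a,b in (("Lk",L,118.5,(248,206,284,258)),("Rk",R,115,(290,192,326,244))):
    im=np.r_[key(c,a),circ(c,18,62),circ(c,18,69),circ(c,12,32),circ(c,14,32)]
    crop(d,*b,14,nm+".png",im)
# top
t=imaging.get_image("top")
```

```text
(no output)
```

View pics/Lk.png

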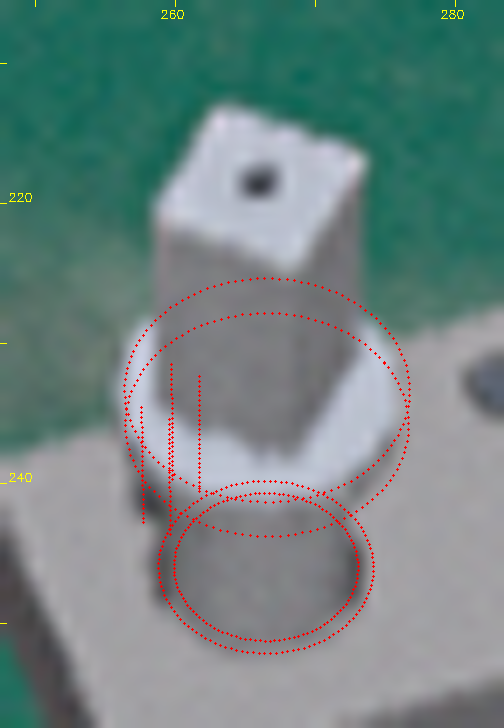

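View pics/Rk.png

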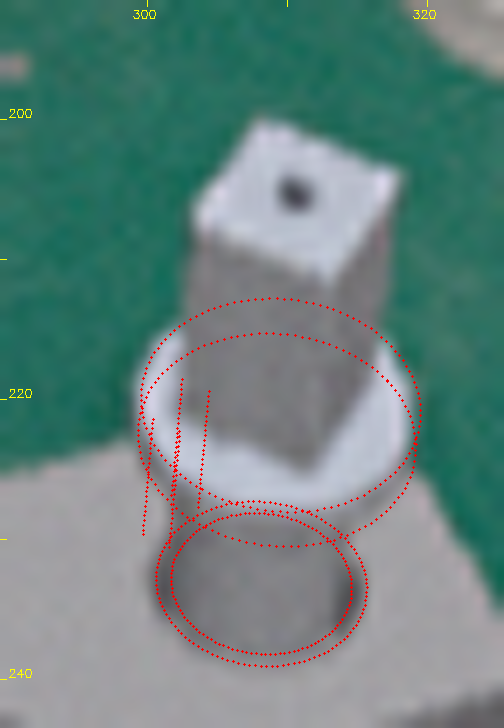

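Run:
```python
from h import *
t=imaging.get_image("top");d=imaging.get_image("scene")
print("L dot top",ray(t,280+152/9-.5,148+423/9-.5,109).round(1), "collar top",ray(t,280+134/9-.5,148+432/9-.5,69).round(1))
print("L dot scene",ray(d,248+259/14-.5,206+183/14-.5,109).round(1))
print("R dot top",ray(t,280+223/9-.5,148+116/9-.5,109).round(1))
for n,(u,v) in dict(bin=(460,110),vise=(355,200),bent=(470,315),plier=(350,135)).items(): print(n,ray(t,u,v,0).round(0))
s=ctrl.read_state(); print(s["eef_pos"],s["tool_rot"],s["clock"])
from scipy.spatial.transform import Rotation as Ro
R=Ro.from_euler('xyz',s["tool_rot"]).as_matrix()
print(R.round(3)); print("shift to above", (R.T@(np.array([489,-42,160])-s["eef_pos"])/10).round(2))
```

```text
L dot top [488.2 -41.9 109. ] collar top [487.9 -41.6  69. ]
L dot scene [488.6 -41.6 109. ]
R dot top [570.7 -59.9 109. ]
bin [ 735. -500.    0.]
vise [ 483. -213.    0.]
bent [ 184. -517.    0.]
plier [ 660. -199.    0.]
[ 173.29604698 -626.48283826  231.30610301] [-1.57080731e+00  5.89272258e-05 -2.87180579e+00] 1.2
[[-0.964  0.     0.267]
 [-0.267  0.    -0.964]
 [-0.    -1.    -0.   ]]
shift to above [-46.01   7.13 -47.92]
```

```bash
python3 -m inch '[0.6,-1,-4,-1,0,0,0, 0.6,-4,-6,-4,0,-8,0, 0.6,-7.5,-6,-7.5,0,-16,0, 0.6,-11,-6,-11,0,-24,0, 0.6,-14.5,-6,-14.5,0,-32,0, 0.6,-18,-6,-18,0,-40,0, 0.6,-21.5,-6,-21.5,0,-48,0, 0.6,-25,-5,-25,0,-56,0, 0.6,-28.5,-4,-28.5,0,-64,0, 0.6,-32,-3,-32,0,-72,0, 0.6,-35,-2,-35,0,-80,0, 0.6,-38,-1,-38,0,-88,0]'
```

```text
clock: 2.4
eef_pos: [439.1, -157.2, 241.4]
tool_rot: [-1.57, -0.001, -1.33]
force: [0.7, 0.2, -0.2]
width: 51.1
```

```bash
cat >> h.py <<'E'
from scipy.spatial.transform import Rotation as Ro
def plan(target,jaw):
    s=ctrl.read_state(); R=Ro.from_euler('xyz',s["tool_rot"]).as_matrix()
    z=R[:,2]; cur=np.degrees(np.arctan2(z[1],z[0])); dj=(jaw-cur+180)%360-180
    # ideal downward orientation with jaw axis
    a=np.radians(jaw); zt=np.array([np.cos(a),np.sin(a),0]); yt=np.array([0,0,-1.]); Rt=np.c_[np.cross(yt,zt),yt,zt]
    print("pos",s["eef_pos"].round(2),"jaw",cur.round(2),"width",round(s["width"],1),"F",s["force"].round(1),"tau",s["torque"].round(2),"clk",s["clock"])
    print("shift cm",(R.T@(np.array(target)-s["eef_pos"])/10).round(2),"rotvec deg",np.degrees(Ro.from_matrix(R.T@Rt).as_rotvec()).round(2),"q",s["qpos"].round(2))
E
python3 -c "
from h import *
plan([488.4,-41.8,130],28.5)"
```

```text
pos [ 439.14 -157.25  241.36] jaw 13.8 width 51.1 F [ 0.7  0.2 -0.2] tau [ 0.    0.01 -0.  ] clk 2.4
shift cm [-10.04  11.14   7.53] rotvec deg [ -0.05 -14.7    0.05] q [ 0.62  0.38 -0.45  1.99  0.22  0.82  0.28]
```

```bash
python3 -m inch '[0.6,-3,2,2,0,-5,0, 0.6,-6,5,4,0,-10,0, 0.6,-9,8,6.5,0,-14.7,0, 0.6,-10.04,11,7.53,0,-14.7,0, 0.6,-10.04,11,7.53,0,-14.7,0, 0.6,-10.04,11,7.53,0,-14.7,0]'
python3 - <<'E'
from h import *
plan([488.4,-41.8,130],28.5)
d=imaging.get_image("scene"); crop(d,220,140,320,250,6,"s5.png")
d=imaging.get_image("top"); crop(d,255,150,330,225,8,"t5.png")
E
```

```text
clock: 3.0
eef_pos: [487.7, -44.1, 131.3]
tool_rot: [-1.572, 0.0, -1.079]
force: [-0.0, 0.8, -0.6]
width: 51.7
pos [487.71 -44.11 131.26] jaw 28.17 width 51.7 F [-0.   0.8 -0.6] tau [-0.02 -0.04  0.02] clk 3.0
shift cm [-0.17  0.13  0.17] rotvec deg [ 0.09 -0.33 -0.01] q [ 0.32  0.59 -0.42  2.04  0.41  0.59  0.11]
```

View pics/s5.png

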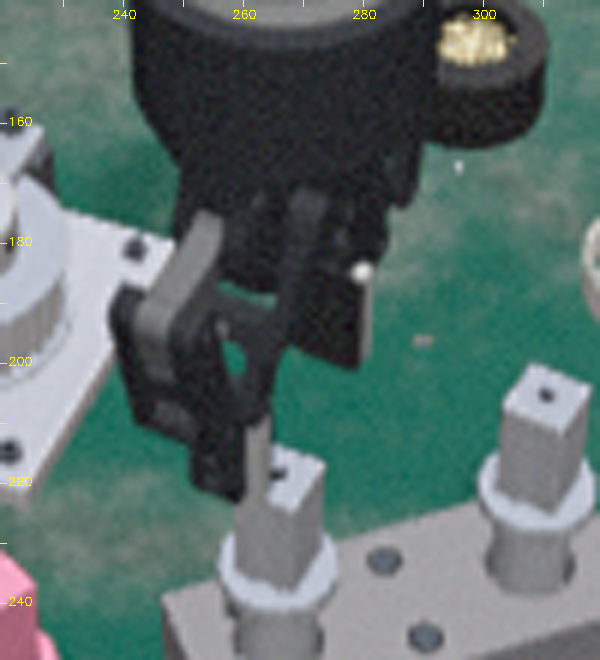

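View pics/t5.png

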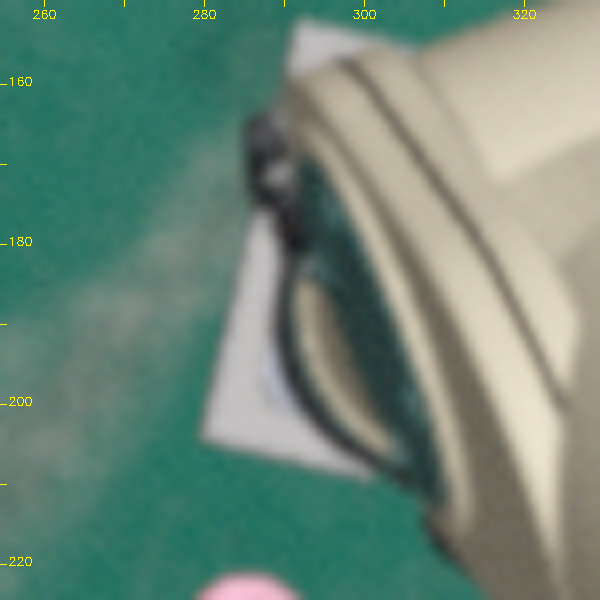

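```bash
python3 -m inch '[0.6,0,0,0,0,0,0, 0.6,0,0,0,0,0,0, 0.6,0,2,0,0,0,0, 0.6,0,4,0,0,0,0, 0.6,0,5.7,0,0,0,0, 0.6,0,5.7,0,0,0,0, 0.6,0,5.7,0,0,0,0, 0.6,0,5.7,0,0,0,0]'
python3 - <<'E'
from h import *
plan([488.4,-41.8,74],28.5)
d=imaging.get_image("scene"); crop(d,220,170,320,260,6,"s6.png")
E
```

```text
clock: 3.9
eef_pos: [488.9, -43.9, 75.4]
tool_rot: [-1.569, -0.001, -1.08]
force: [0.4, 0.8, -0.8]
width: 51.5
pos [488.89 -43.95  75.35] jaw 28.14 width 51.5 F [ 0.4  0.8 -0.8] tau [ 0.01  0.02 -0.04] clk 3.9
shift cm [-0.21  0.13  0.06] rotvec deg [-0.09 -0.36  0.06] q [ 0.26  0.68 -0.34  2.08  0.49  0.46  0.04]
```

View pics/s6.png

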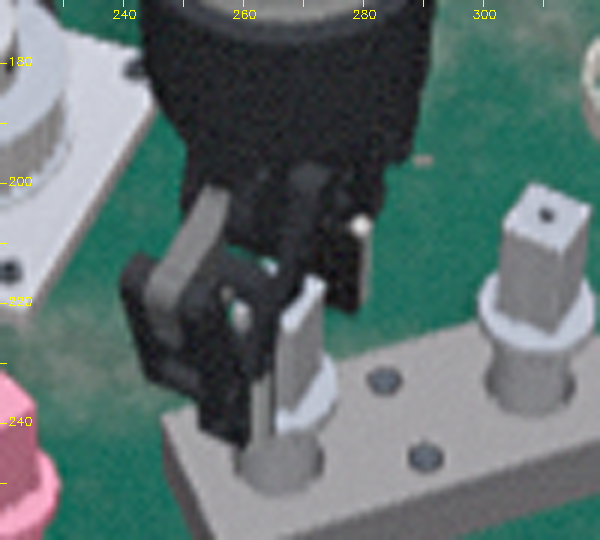

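```bash
python3 -m inch '[0.6,-0.2,0.1,0.06,0,-0.4,0, 0.6,-0.2,0.1,0.06,0,-0.4,0, 0,-0.2,0.1,0.06,0,-0.4,0, 0,-0.2,0.1,0.06,0,-0.4,0, 0,-0.2,0.1,0.06,0,-0.4,0, 0,-0.2,0.1,0.06,0,-0.4,0, 0,-0.2,0.1,0.06,0,-0.4,0, 0,-0.2,0.1,0.06,0,-0.4,0, 0,-0.2,0.1,0.06,0,-0.4,0, 0,-0.2,0.1,0.06,0,-0.4,0]'
python3 - <<'E'
from h import *
plan([488.4,-41.8,74],28.5)
d=imaging.get_image("scene"); crop(d,220,170,320,260,6,"s7.png")
E
```

```text
clock: 4.95
eef_pos: [487.9, -41.7, 73.5]
tool_rot: [-1.57, -0.0, -1.072]
force: [0.4, 0.0, 5.0]
width: 19.3
pos [487.89 -41.72  73.52] jaw 28.55 width 19.3 F [0.4 0.  5. ] tau [0.04 0.2  0.01] clk 4.95
shift cm [ 0.03 -0.05  0.04] rotvec deg [-0.02  0.05  0.01] q [ 0.25  0.68 -0.34  2.08  0.49  0.45  0.04]
```

View pics/s7.png

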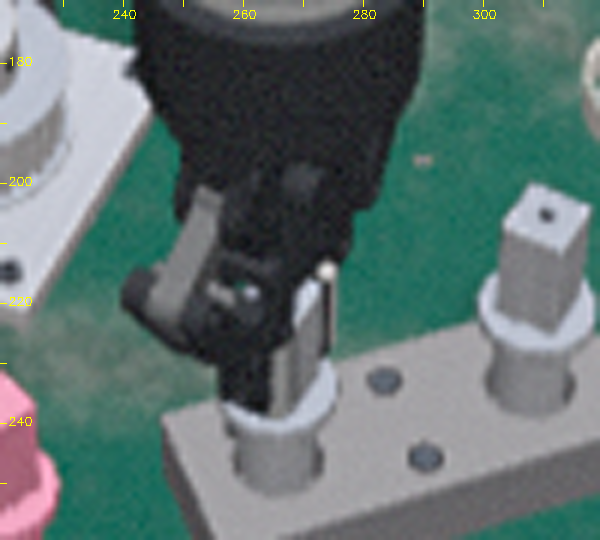

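```bash
python3 -m inch '[0,0,-0.5,0,0,0,0, 0,0,-1.5,0,0,0,0, 0,0,-3,0,0,0,0, 0,0,-5,0,0,0,0, 0,0,-7.5,0,0,0,0, 0,0,-9.5,0,0,0,0, 0,0,-9.5,0,0,0,0, 0,0,-9.5,0,0,0,0]'
python3 - <<'E'
from h import *
plan([488.4,-41.8,168],28.5)
d=imaging.get_image("scene"); crop(d,200,130,320,240,6,"s8.png")
E
```

```text
clock: 5.8
eef_pos: [487.4, -42.1, 168.3]
tool_rot: [-1.571, -0.0, -1.073]
force: [-0.7, -0.7, -3.8]
width: 19.1
pos [487.41 -42.08 168.28] jaw 28.53 width 19.1 F [-0.7 -0.7 -3.8] tau [-0.    0.02 -0.01] clk 5.8
shift cm [0.02 0.03 0.1 ] rotvec deg [0.   0.03 0.02] q [ 0.35  0.53 -0.47  2.01  0.37  0.68  0.15]
```

View pics/s8.png

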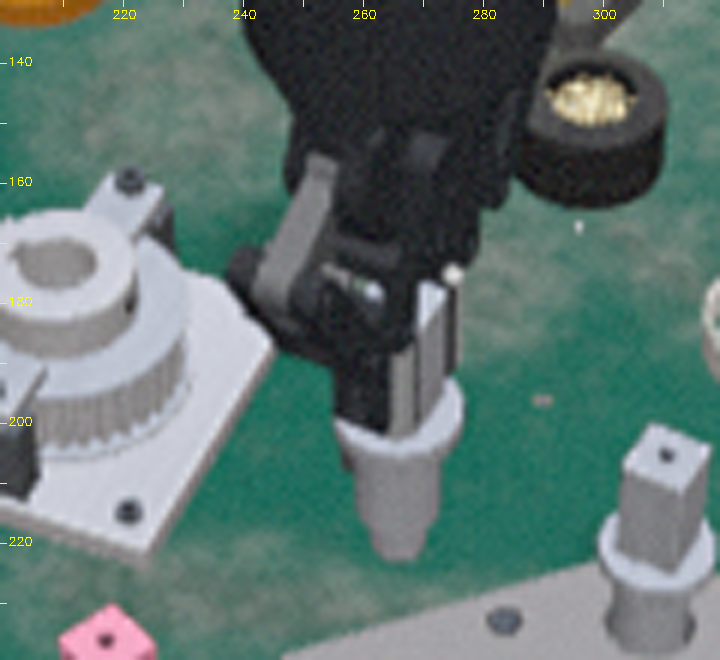

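Run:
```python
from h import *
acc=[imaging.get_image("scene") for _ in range(4)]
d=acc[-1]; d["img"]=np.mean([a["img"] for a in acc],0).astype(np.uint8)
def shaft(c,z0,a):
    a=np.radians(a); e=np.array([np.cos(a),np.sin(a)]); n=np.array([-e[1],e[0]]); P=[]
    th=np.linspace(0,6.28,90)
    for r,z in((8,0),(8,12),(12,16),(12,50),(18,50),(18,57)): P+= [[c[0]+r*np.cos(t),c[1]+r*np.sin(t),z0+z] for t in th]
    for z in np.linspace(24,48,30):
        for s in (-4,4): P.append([*(np.array(c)+e*16+n*s),z0+z])
    return proj(d,np.array(P))
c=(487.4,-42.1)
crop(d,240,180,290,230,12,"s9.png"); crop(d,240,180,290,230,12,"s9b.png",shaft(c,106.5,118.5))
a=cv2.imread("pics/s9.png");b=cv2.imread("pics/s9b.png"); m=np.hstack([a,b]); cv2.imwrite("pics/s9c.png",cv2.resize(m,(800,400)))
```

```text
(no output)
```

View pics/s9c.png

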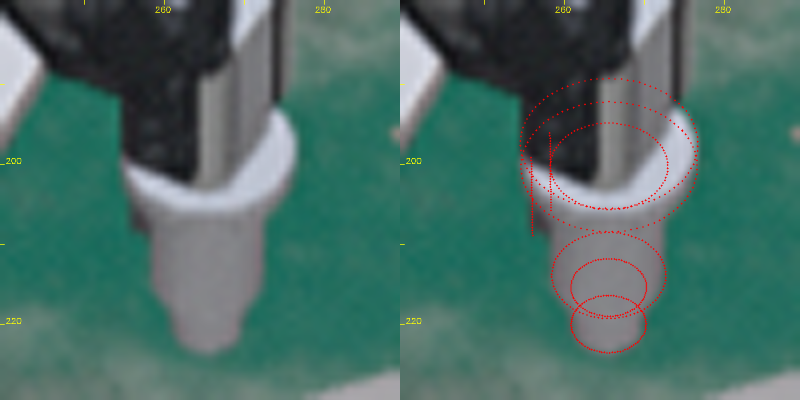

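```bash
python3 -c "
from h import *
plan([478.4,147.9,163],34)"
```

```text
pos [487.01 -41.71 167.37] jaw 28.57 width 19.3 F [-0.5 -0.2 -3.4] tau [-0.01  0.    0.01] clk 6.05
shift cm [-17.06   0.44   8.31] rotvec deg [ 0.09 -5.44 -0.07] q [ 0.35  0.53 -0.47  2.01  0.37  0.68  0.15]
```

```bash
python3 -m inch '[0,-3,0,1.5,0,-1,0, 0,-6.5,0,3.2,0,-2,0, 0,-10.5,0.2,5.1,0,-3.5,0, 0,-14.5,0.3,7,0,-5,0, 0,-17.06,0.4,8.31,0,-5.5,0, 0,-17.06,0.4,8.31,0,-5.5,0, 0,-17.06,0.4,8.31,0,-5.5,0, 0,-17.06,0.4,8.31,0,-5.5,0]'
python3 - <<'E'
from h import *
plan([478.4,147.9,163],34)
d=imaging.get_image("scene"); crop(d,160,90,260,190,6,"s10.png")
d=imaging.get_image("top"); crop(d,180,150,260,230,7,"t10.png")
E
```

```text
clock: 6.85
eef_pos: [478.9, 146.4, 163.8]
tool_rot: [-1.573, -0.0, -0.978]
force: [0.5, 0.3, -3.3]
width: 19.3
pos [478.91 146.42 163.76] jaw 33.98 width 19.3 F [ 0.5  0.3 -3.3] tau [-0.01 -0.    0.  ] clk 6.85
shift cm [-0.15  0.08  0.04] rotvec deg [ 0.1  -0.02  0.03] q [-0.03  0.55 -0.47  1.99  0.38  0.69 -0.15]
```

View pics/s10.png

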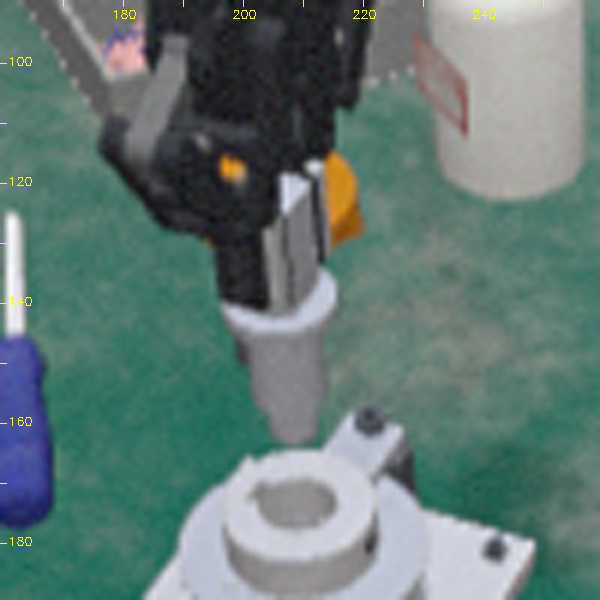

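```bash
python3 -m inch '[0,-0.15,0,0.04,0,0,0, 0,-0.15,0,0.04,0,0,0, 0,-0.15,1.5,0.04,0,0,0, 0,-0.15,3,0.04,0,0,0, 0,-0.15,3.8,0.04,0,0,0, 0,-0.15,4.4,0.04,0,0,0, 0,-0.15,5,0.04,0,0,0, 0,-0.15,5,0.04,0,0,0, 0,-0.15,5,0.04,0,0,0]'
python3 - <<'E'
from h import *
plan([478.4,147.9,113],34)
d=imaging.get_image("scene"); crop(d,160,110,250,200,7,"s11.png")
E
```

```text
clock: 7.85
eef_pos: [478.8, 149.4, 114.5]
tool_rot: [-1.57, -0.0, -0.976]
force: [-0.2, -0.4, -2.8]
width: 19.1
pos [478.81 149.39 114.5 ] jaw 34.06 width 19.1 F [-0.2 -0.4 -2.8] tau [ 0.03 -0.   -0.03] clk 7.85
shift cm [ 0.1   0.15 -0.12] rotvec deg [-0.02  0.06  0.01] q [-0.08  0.63 -0.41  2.03  0.45  0.57 -0.21]
```

View pics/s11.png

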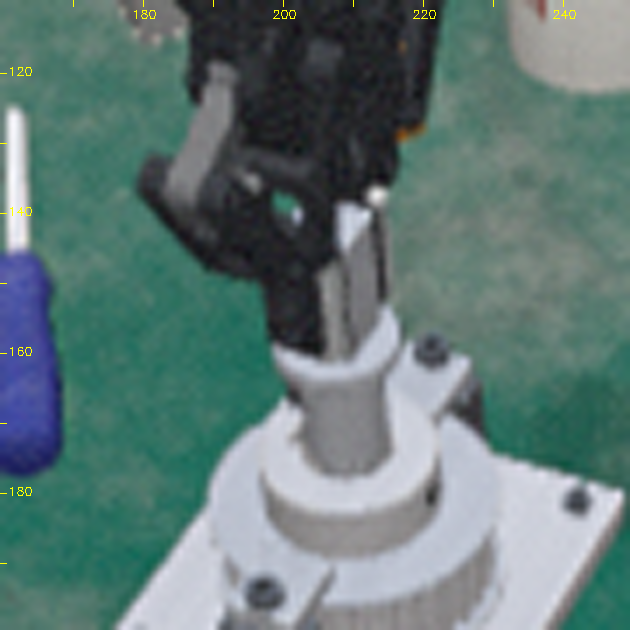

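```bash
python3 -m inch '[0,0.05,0,-0.06,0,0,0, 0,0.05,0.2,-0.06,0,0,0, 0,0.05,0.4,-0.06,0,0,0, 0,0.05,0.6,-0.06,0,0,0, 0,0.05,0.8,-0.06,0,0,0, 0,0.05,1.0,-0.06,0,0,0, 0,0.05,1.0,-0.06,0,0,0, 0,0.05,1.0,-0.06,0,0,0]';  python3 -c "
from h import *
plan([478.4,147.9,100],34)"
```

```text
clock: 8.7
eef_pos: [478.4, 148.6, 104.2]
tool_rot: [-1.571, 0.0, -0.976]
force: [-0.6, -0.5, -3.1]
width: 19.3
pos [478.39 148.59 104.24] jaw 34.06 width 19.3 F [-0.6 -0.5 -3.1] tau [-0.02 -0.04  0.02] clk 8.7
shift cm [ 0.06  0.42 -0.04] rotvec deg [ 0.    0.06 -0.  ] q [-0.09  0.64 -0.4   2.04  0.46  0.55 -0.22]
```

```bash
python3 -m inch '[0,0,0.2,0,0,0,0, 0,0,0.4,0,0,0,0, 0,0,0.6,0,0,0,0, 0,0,0.8,0,0,0,0, 0,0,0.8,0,0,0,0, 0,0,0.8,0,0,0,0]';  python3 -c "
from h import *
plan([478.4,147.9,100],34)"
```

```text
clock: 9.3
eef_pos: [478.4, 148.6, 96.2]
tool_rot: [-1.571, 0.0, -0.976]
force: [-0.8, -0.6, -2.9]
width: 19.2
pos [478.35 148.57  96.24] jaw 34.06 width 19.2 F [-0.8 -0.6 -2.9] tau [ 0.02 -0.04  0.01] clk 9.3
shift cm [ 0.06 -0.38 -0.03] rotvec deg [ 0.01  0.06 -0.  ] q [-0.1   0.66 -0.39  2.04  0.47  0.53 -0.23]
```

```bash
python3 -m inch '[0,0,0.2,0,0,0,0, 0,0,0.4,0,0,0,0, 0,0,0.6,0,0,0,0, 0,0,0.8,0,0,0,0, 0,0,1.0,0,0,0,0, 0,0,1.2,0,0,0,0, 0,0,1.3,0,0,0,0, 0,0,1.3,0,0,0,0, 0,0,1.3,0,0,0,0]';  python3 - <<'E'
from h import *
plan([478.4,147.9,79.5],34)
d=imaging.get_image("scene"); crop(d,160,110,250,200,7,"s12.png")
E
```

```text
clock: 10.2
eef_pos: [478.5, 148.5, 83.7]
tool_rot: [-1.571, -0.0, -0.976]
force: [-1.8, 0.3, 6.3]
width: 19.3
pos [478.46 148.55  83.73] jaw 34.06 width 19.3 F [-1.8  0.3  6.3] tau [-0.19  0.45  0.07] clk 10.2
shift cm [ 0.05  0.42 -0.04] rotvec deg [-0.01  0.06  0.02] q [-0.11  0.68 -0.37  2.05  0.49  0.5  -0.25]
```

View pics/s12.png

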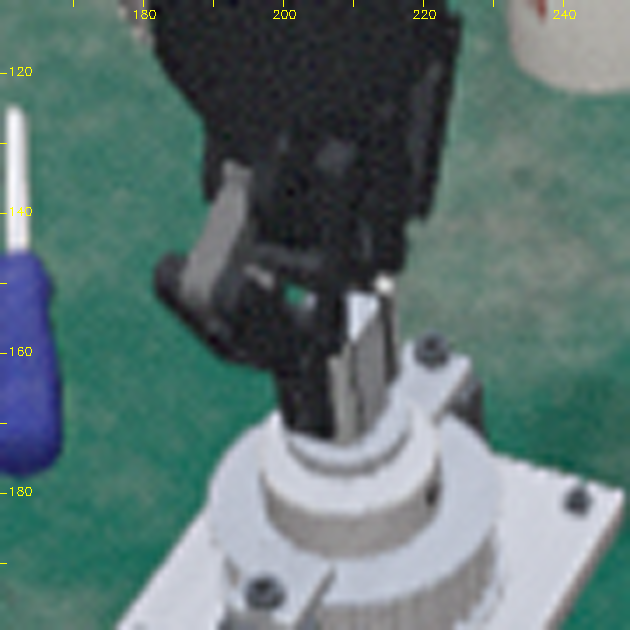

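```bash
python3 -m inch '[0,0,0.1,0,0,0,0, 0,0,0.2,0,0,0,0, 0,0,0.3,0,0,0,0, 0,0,0.4,0,0,0,0, 0,0,0.4,0,0,0,0, 0,0,0.4,0,0,0,0]';  python3 -c "
from h import *
plan([478.4,147.9,79.5],34)"
```

```text
clock: 10.85
eef_pos: [478.5, 148.6, 80.0]
tool_rot: [-1.571, -0.001, -0.976]
force: [-1.6, -1.3, 8.8]
width: 19.7
pos [478.45 148.56  79.97] jaw 34.06 width 19.7 F [-1.6 -1.3  8.8] tau [-0.22  0.59  0.01] clk 10.85
shift cm [ 0.05  0.05 -0.04] rotvec deg [-0.02  0.06  0.03] q [-0.11  0.68 -0.36  2.05  0.5   0.49 -0.25]
```

```bash
python3 -m inch '[0,0,0.1,0,0,0,0, 0,0,0.2,0,0,0,0, 0,0,0.2,0,0,0,0, 0,0,0.2,0,0,0,0]';  python3 -c "
from h import *
plan([478.4,147.9,79.5],34)"
```

```text
clock: 11.25
eef_pos: [478.5, 148.6, 79.5]
tool_rot: [-1.57, -0.002, -0.976]
force: [-6.4, -2.2, 24.6]
width: 19.3
pos [478.53 148.59  79.5 ] jaw 34.06 width 19.3 F [-6.4 -2.2 24.6] tau [-0.49  1.44 -0.04] clk 11.25
shift cm [ 0.05 -0.   -0.05] rotvec deg [-0.05  0.06  0.1 ] q [-0.12  0.68 -0.36  2.05  0.5   0.49 -0.25]
```

```bash
python3 -m inch '[0,0,0,0,0,0,0, 0,0,0,0,0,0,0, 0,0,0,0,0,0,0]';  python3 - <<'E'
from h import *
plan([478.4,147.9,79.5],34)
d=imaging.get_image("scene"); crop(d,170,110,330,250,5,"s13.png")
E
```

```text
clock: 11.55
eef_pos: [478.5, 148.6, 79.5]
tool_rot: [-1.57, -0.002, -0.976]
force: [-5.4, -2.0, 24.0]
width: 18.8
pos [478.55 148.57  79.49] jaw 34.06 width 18.8 F [-5.4 -2.  24. ] tau [-0.45  1.46 -0.  ] clk 11.55
shift cm [ 0.05 -0.   -0.05] rotvec deg [-0.05  0.06  0.1 ] q [-0.12  0.68 -0.36  2.05  0.5   0.49 -0.25]
```

View pics/s13.png

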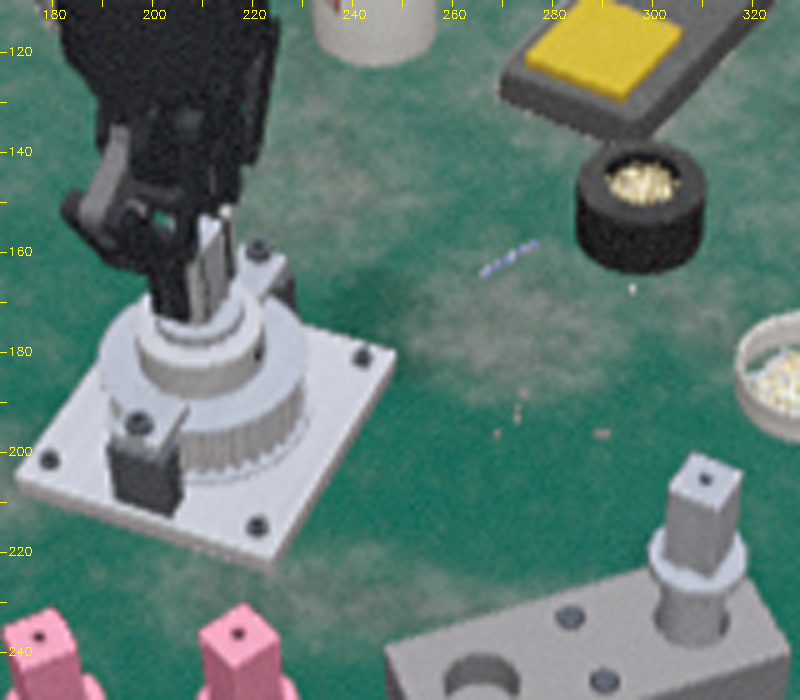

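```bash
python3 -c "
from cell import finish_job
print(finish_job())"
```

```text
the job is handed in; nothing more can be done
None
```

The keyed shaft is seated in the pulley bore with its collar on the hub. I handed the job in with the gripper still holding it and pressing down; no verdict was reported.

**Choice of shaft:** I took the left shaft in the scene view, around pixel (266, 225). A dark key showed under its collar at about (258, 241), pointing about 118.5° in the world frame. The other shaft showed no key. The picture after lifting agreed with the model of a key at that angle.

**Insertion:** I turned the shaft about 5.5° to match the keyway, which I measured at about 124°. It passed the depth where a misaligned key would have stood on the face without any added force, so the key went straight into the keyway.

**Last checks:**
- **Height:** the tool stopped at 79.5 mm, the value worked out for the collar on the hub, in two readings 0.3 s apart.
- **Push:** the vertical force rose from about 9 N on the spring alone to about 24 N once the collar touched, which is what seating should look like.
- **Grip:** the fingers read about 19 mm on the 20 mm square.
- **Pictures:** the collar is flat on the hub and the plain shaft stands upright in its hole.
- **Time:** the clock read about 11.6 s of the 45 s allowed.

**Small disagreements:** the tool centre reads about 0.7 mm off my image estimate of the bore axis, within the calibration. A side force of about 5 N remains while pressing. I had no direct reading of the ejector, so its travel is judged from height and force.

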